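# Wind the tilting table level and lay the selector shaft in its vee blocks

## Robot

A 6-joint arm with a two-finger parallel gripper is mounted at the origin on a cart in front of the work surface, level with it; the furniture and walls round the work are solid. World frame = base frame: x ahead of the robot, y to its left, z up, the work surface at z = 0. Lengths are in m, angles in rad, forces in N, time in s.
With the tool pointing down it reaches from about 0.325 to 0.775 m from the base axis. Payload 5.5 kg.
Tool frame: the origin (TCP) lies between the finger pads; the fingertips stand 8 mm ahead of it and the grasp point (between the pads) lies 11 mm behind it (tcp_to_tips is the distance from the TCP to the fingertips, in m); z points along the fingers, y is the direction in which the jaws open and shut (so a half turn about z gives the same grasp; the last joint's range is limited). The gripper opens to 88 mm and grips with 3 to 60 N. Pads are 20 mm wide; open, the fingers measure 115 mm over their backs; the gripper's body (75 mm by 178 mm) begins 61 mm behind the grasp point.
Start: joints at [1.292, 0.091, 1.231, -0, 1.82, -0.057], TCP at [0.132, 0.585, 0.194] pointing down, gripper open.
Joint ranges: [-2.87, 2.87], [-0.86, 2.18], [0.17, 2.46], [-1.51, 4.65], [0.06, 2.69], [-2.65, 2.65]. Speed limits (rad/s): [2.57, 2.57, 3.01, 3.14, 3.14, 3.14].

## Interface

Orientations are given as a unit quaternion [w, x, y, z].
In Python, from bench import * gives the robot as it stands. Calls block until the motion is done:
- move_to(position, orientation): joint-space move of the TCP to a pose.
- move_l(position, speed=0.15, orientation=None): straight line of the TCP; orientation=None keeps the orientation; speed is the mean speed in m/s.
- movej(angles): joint-space move.
- gripper_open() and close(): open the fingers fully, or close them until they stop; the grip force is fixed at half the most.
- hold(seconds).
- inverse_kinematics(position, orientation): joint angles nearest the present ones, or None.
- state(): the state.
- get_image(name): name is "side" or "top"; returns a dict with "frame" (480x640x3 uint8, blue, green, red), "depth" (480x640 float32, m along the optical axis (not along the pixel's ray), 0 where there is no reading), "camera_matrix" (3x3 intrinsics, pixels), "view" (4x4, takes a point from world to camera coordinates). Camera axes: x right, y up, looking along -z (the intrinsics and any distortion apply to the point x, -y, -z); pixel columns grow to the right and rows downward; lengths in m; the calibration is good to about 2 mm. A picture is of the moment at which its call begins.
A pose or a line that the arm cannot do raises IKError and nothing moves.
- job_done(): hands the job in, once; it reports no verdict.
The state is a dict: "time": time; "joint_pos": joint angles; "dq": joint speeds; "joint_torque": joint torques, N m; "ee_pos": TCP position; "ee_rot": TCP orientation; "ft_force": force on the tool from outside, world axes, zero at the start; "moment": the same for the moment, N m; "finger_gap": finger opening in m.
Only numpy, scipy, OpenCV 4.12 (cv2) and the standard library are available. Lean on these libraries where they do the work, as an engineer would, in place of code of your own. Each camera call takes 0.05 s, during which the arm holds its last target. There are 200 camera calls.

## Task

Wind the sloping tilting table level with its handwheel, taking a fresh hold of the wheel as often as you need. Then take the ground selector shaft that lies on the bench, lay it in the two vee blocks on the table and slide it up against the end stop, and leave it lying there with the table still level. Do not knock over or shift the oil can, the cluster gear, the ring wheel or the black flange disc that stand near the work.

Things in the scene. Friction and masses are not known exactly. Their poses are not given: they have to be found in the camera images.
- tilt_base: grey-blue cast base of the tilting table, bolted down. Origin: middle of its underside, under the tilt axis (along y, at z = 110 mm). x points away from the handwheel and end stop, z up. Base plate 160 (x) by 212 (y) mm; cheeks at y = +-64 mm, 142 high; worm housing 84 x 56 mm, 148 high, at y = 98. On the right cheek (-y) a degree dial: its long red line meets the red pointer when level
- tilt_table (a joint): tilt of the table, rad: 0 = level, positive = front edge (-x, with the end stop) low. Steel plate 190 (x) x 108 x 16 mm, centred on the tilt axis. The worm drives it, 0.1 rad per rad of the handwheel; it stays where the wheel leaves it and cannot be pushed over by hand
- handwheel (a joint): angle of the handwheel, rad, 10 times the tilt; 0 = level, crank handle straight below the hub. Starts positive; turning clockwise, seen from the front of the wheel looking along +x of the base (over the top towards -y), brings it to 0. It runs on past 0 to -1.2. Needs about 5 N at the rim and stays where it is left
- wheel_center (a point): centre of the upright handwheel, axes of the base (they do not turn with the wheel); its axle lies along x, 76 mm above the bench. Bright round rim 16 mm thick on a circle of 54 mm radius; three 12 mm spokes; hub 34 mm wide. Behind the rim 80 mm is free before the collar (45 mm wide). The rim can be pinched from above across its thickness, along x, anywhere on its upper part
- crank_handle (a point): middle of the black crank handle on the front of the wheel: round, 21 mm thick, 40 mm from the axle and parallel to it, standing out from 12 to 68 mm ahead of the rim's middle plane; fixed, it does not spin on its pin
- vee_seat (a point): on the tilting table: where the shaft's middle lies when home (in both vees, against the stop). x = along the vees, away from the stop; z = up from the plate, whose top is 33 mm below. Level: 41 mm above the tilt axis. Vee blocks 28 long (x), 48 wide, 36 high, 46 mm before and behind, 64 mm clear between them; vees 28 mm wide at the top, 14 deep
- stop_face (a point): middle of the bright button of the end stop, 75 mm from vee_seat towards -x, facing the shaft's end; the bracket behind it is 30 mm wide and ends 50 mm above the plate
- rod_center (a point): centre of the selector shaft (half-way along and up): dark ground steel rod, 150 mm long, 16 mm in diameter, 0.15 to 0.31 kg, one end stepped; y = along the rod, z = up. Starts flat on the bench in front of the table and does not roll. It may lie in the vees either way round
- cluster_gear: bystander: upright cluster gear, 72 mm in diameter, 106 mm high; origin at the centre of its underside
- ring_wheel: bystander: toothed ring wheel lying flat, 85 mm in diameter, 19 mm high; origin at the centre of its underside
- flange_disc: bystander: black drive flange lying flat, 112 mm in diameter, 11 mm high; origin at the centre of its underside
- oil_can: bystander: red pump oil can on the bench near the work (not the one far behind), body 68 mm in diameter, 152 mm high with its spout, 127 mm long over spout and handle; origin at the underside, the body's centre 12 mm along its y

How it is judged:
On the way, in this order (a step that is already met when the one before it is completed fails the run):
1. the table is wound level (within 0.03 rad) and the wheel is still (value of joint tilt_table between -0.03 and 0.03 rad and velocity of joint handwheel between -0.1 and 0.1 rad/s), for 0.3 s.
2. the shaft lies in both vees against the stop (x of rod_center in the frame of vee_seat between -0.003 and 0.0025 m and y of rod_center in the frame of vee_seat between -0.003 and 0.003 m and z of rod_center in the frame of vee_seat between -0.004 and 0.003 m and angle between the y axis of rod_center and the x axis of vee_seat, either way round below 0.05 rad), for 0.2 s.
At the end, for the whole second after the job is handed in: The table is level within 0.03 rad (1.7 degrees, 17 degrees of the handwheel). The shaft lies in both vees, along them within 0.05 rad, its middle within 2.5 mm of vee_seat along x (its end at the stop), 3 mm along y and within 4 mm in height, released (all of step 2 and value of joint tilt_table between -0.03 and 0.03 rad); the robot touches nothing.
It fails at once if the cluster gear is shifted by more than 25 mm or tipped (distance of cluster_gear from where it was at the start of the episode above 0.025 m or angle between cluster_gear's own z axis and vertical above 0.3 rad).
It fails at once if the ring wheel is shifted by more than 25 mm or tipped (distance of ring_wheel from where it was at the start of the episode above 0.025 m or angle between ring_wheel's own z axis and vertical above 0.3 rad).
It fails at once if the oil can is shifted by more than 25 mm or tipped (distance of oil_can from where it was at the start of the episode above 0.025 m or angle between oil_can's own z axis and vertical above 0.3 rad).
It fails at once if the flange disc is shifted by more than 25 mm or tipped (distance of flange_disc from where it was at the start of the episode above 0.025 m or angle between flange_disc's own z axis and vertical above 0.3 rad).
It also fails if it takes over 72 s, if anything falls off the work surface, if the arm or the gripper's body presses on something with over 40 N, if the wrist force passes 120 N, or if a joint passes its speed limit or range.

## Working session

There is one attempt and no reset: what is moved stays moved. The work goes in short steps, each a Python script; the robot and the scene stay as the last script left them, time stands still between calls to the robot, and variables do not carry over. Pictures are saved under pics/ and viewed, about 8 in all and at most 12, crops included, and the job is handed in when it is done.

```bash
mkdir -p pics; ls; cat > h.py <<'E'
import numpy as np, cv2
from bench import *
def shot(n):
    r=get_image(n); return r['frame'],r['depth'],np.array(r['camera_matrix']),np.array(r['view'])
def cloud(d,K,V):
    v,u=np.mgrid[:480,:640]; z=d
    P=np.stack([(u-K[0,2])/K[0,0]*z,-(v-K[1,2])/K[1,1]*z,-z,np.ones_like(z)],-1)
    W=P@np.linalg.inv(V).T; W[d==0]=np.nan
    return W[...,:3]
E
python3 - <<'E'
from h import *
for n in('top','side'):
    f,d,K,V=shot(n); cv2.imwrite(f'pics/{n}0.png',f); np.savez(f'{n}0.npz',f=f,d=d,K=K,V=V)
    print(n,K.tolist(),np.linalg.inv(V).round(3).tolist())
    W=cloud(d,K,V); print([ (v,u,W[v,u].round(3).tolist()) for v in(100,240,400) for u in (100,320,540)])
print(state())
E
```

```text
pics
top [[526.2728655569505, 0.0, 318.888249443423], [0.0, 526.2728655569505, 236.0401612783199], [0.0, 0.0, 1.0]] [[0.006, 0.985, -0.17, 0.346], [-1.0, 0.002, -0.023, -0.255], [-0.022, 0.17, 0.985, 1.258], [0.0, 0.0, 0.0, 1.0]]
[(100, 100, [0.902, 0.323, 0.032]), (100, 320, [0.912, -0.226, 0.004]), (100, 540, [0.892, -0.761, 0.044]), (240, 100, [0.551, 0.306, 0.009]), (240, 320, [0.537, -0.23, 0.097]), (240, 540, [0.555, -0.757, -0.002]), (400, 100, [0.062, 0.638, -0.838]), (400, 320, [0.071, -0.214, -0.827]), (400, 540, [0.077, -1.051, -0.841])]
side [[452.6038546343158, 0.0, 320.28129598150076], [0.0, 452.6038546343158, 239.43614758774586], [0.0, 0.0, 1.0]] [[-1.0, 0.011, -0.016, 0.518], [-0.019, -0.513, 0.858, 0.566], [0.002, 0.858, 0.513, 0.58], [0.0, 0.0, 0.0, 1.0]]
[(100, 100, [1.85, -2.087, -0.079]), (100, 320, [0.569, -2.1, -0.074]), (100, 540, [-0.696, -2.104, -0.066]), (240, 100, [1.585, -1.238, -0.516]), (240, 320, [0.533, -0.247, 0.092]), (240, 540, [-0.78, -1.828, -0.838]), (400, 100, [0.773, 0.224, 0.159]), (400, 320, [0.526, 0.089, 0.002]), (400, 540, [0.109, -0.025, -0.125])]
{'time': 0.1, 'joint_pos': array([ 1.29231463e+00,  9.17802556e-02,  1.23171297e+00,  7.53570827e-06,
        1.81980621e+00, -5.66851428e-02]), 'dq': array([ 4.34247463e-04, -5.71290073e-04, -2.63628178e-03,  4.41299451e-04,
       -5.52697107e-05, -4.52240685e-04]), 'joint_torque': array([ 2.28632583e-03, -4.47857380e+01, -4.07570994e+01,  7.00063538e-02,
        2.84907996e-02, -9.26860253e-05]), 'ee_pos': array([0.13189631, 0.58501227, 0.19255162]), 'ee_rot': array([-1.45946695e-04,  1.10670144e-01,  9.93856826e-01, -8.40824706e-04]), 'ft_force': array([-0.00289138, -0.79489078,  0.67457546]), 'moment': array([-0.02669241, -0.01837532, -0.04718543]), 'finger_gap': 0.0878309139135238}
```

View pics/top0.png

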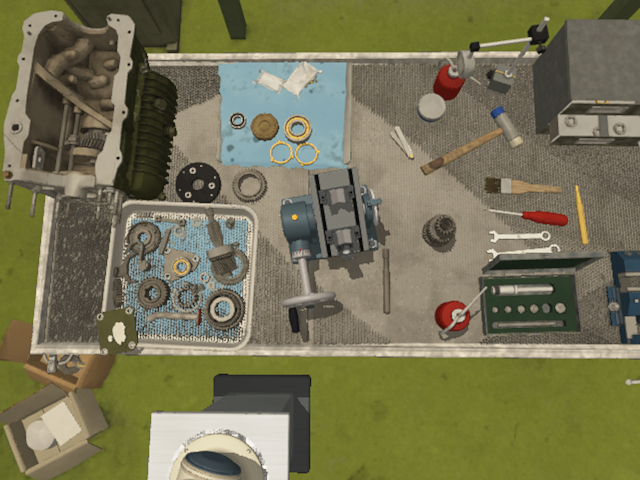

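View pics/side0.png

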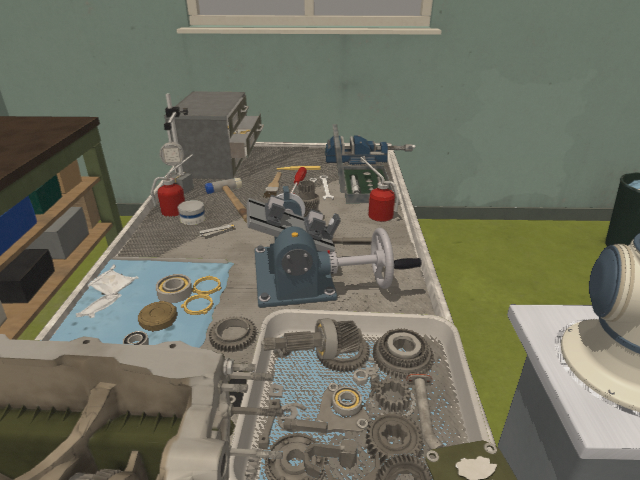

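```bash
python3 - <<'E'
from h import *
from scipy.optimize import least_squares
out={}
for n in('top','side'):
    z=np.load(f'{n}0.npz'); f,d=z['f'],z['d']; W=cloud(d,z['K'],z['V']); out[n]=(f,W)
f,W=out['top']; hsv=cv2.cvtColor(f,cv2.COLOR_BGR2HSV)
v,u=np.mgrid[:480,:640]
box=lambda a,b,c,e:(u>=a)&(u<b)&(v>=c)&(v<e)
def stat(name,m,W):
    P=W[m];P=P[np.isfinite(P).all(1)]; print(name,len(P),'mean',P.mean(0).round(4),'min',P.min(0).round(3),'max',P.max(0).round(3)); return P
# wheel
fs,Ws=out['side']; hs=cv2.cvtColor(fs,cv2.COLOR_BGR2HSV)
blk=stat('handle top',box(285,303,306,336)&(hsv[...,2]<55)&(W[...,2]>.02),W)
blk2=stat('handle side',box(392,425,250,278)&(hs[...,2]<55)&(Ws[...,2]>.02),Ws)
A=stat('wheel top',box(278,340,284,312)&(W[...,2]>.05)&(hsv[...,2]>90),W)
B=stat('wheel side',box(368,400,225,296)&(Ws[...,2]>.012)&(hs[...,2]>90)&(Ws[...,1]>-.35)&(Ws[...,1]<-.1),Ws)
P=np.r_[A,B]
def res(p):
    e=np.array([np.cos(p[2]),np.sin(p[2])]);q=P[:,:2]-p[:2]
    a=q@e; t=q@[-e[1],e[0]]; h=P[:,2]-.076-p[3]
    return np.hypot(a,np.hypot(t,h)-.054)-.008
s=least_squares(res,[P[:,0].mean(),P[:,1].mean(),0.2,0],loss='soft_l1',f_scale=.002)
print('wheel',s.x.round(4),'med',np.median(abs(s.fun)).round(4))
x=s.x
for Q in(blk,blk2):
    e=np.array([np.cos(x[2]),np.sin(x[2])]);q=Q[:,:2]-x[:2]
    print('handle along',(q@e).min().round(3),(q@e).max().round(3),'lat',np.median(q@[-e[1],e[0]]).round(4),'z',np.median(Q[:,2]-.076).round(4))
# rod
m=box(378,396,246,316)&(W[...,2]>.006)&(W[...,2]<.03)
R=stat('rod',m,W); c,sv,vt=np.linalg.svd(R-R.mean(0)); a=vt[0];t=(R-R.mean(0))@a;print('axis',a.round(3),'ext',t.min(),t.max(),'mid',(R.mean(0)+a*(t.min()+t.max())/2).round(4))
k=vt[1];w=(R-R.mean(0))@k;print(np.percentile(w,[2,98]))
# dump coarse heights over table
e=np.array([np.cos(x[2]),np.sin(x[2])]);l=np.array([-e[1],e[0]])
M=W[150:300,270:390].reshape(-1,3);M=M[M[:,2]>.02];q=M[:,:2]-x[:2];a=q@e;b=q@l
print('heights mm; rows along x_base from wheel, cols lateral')
bs=np.arange(.11,-.13,-.012)
for i in np.arange(0.02,.36,.012):
    print('%.3f'%i,*['%4d'%(1e3*np.median(M[(abs(a-i)<.006)&(abs(b-j)<.006),2])) if ((abs(a-i)<.006)&(abs(b-j)<.006)).any() else '   .' for j in bs])
print('cols',bs.round(3))
for nm,m in(('can',box(430,500,285,345)&(W[...,2]>.02)),('gear',box(415,465,205,255)&(W[...,2]>.03)),('ring',box(225,272,160,205)&(W[...,2]>.01)),):stat(nm,m,W)
E
```

```text
handle top 195 mean [ 0.3611 -0.1733  0.0929] min [ 0.335 -0.183  0.08 ] max [ 0.387 -0.162  0.1  ]
handle side 236 mean [ 0.3632 -0.1664  0.0899] min [ 0.336 -0.179  0.079] max [ 0.388 -0.159  0.097]
wheel top 547 mean [ 0.4086 -0.2027  0.114 ] min [ 0.38  -0.264  0.053] max [ 0.44  -0.144  0.142]
wheel side 1099 mean [ 0.4094 -0.1899  0.0876] min [ 0.39  -0.258  0.021] max [ 0.436 -0.141  0.14 ]
wheel [ 0.4062 -0.1894  0.2131 -0.0011] med 0.0045
handle along -0.068 -0.014 lat 0.0253 z 0.0171
handle along -0.065 -0.013 lat 0.0325 z 0.0149
rod 411 mean [ 0.4526 -0.3833  0.0137] min [ 0.381 -0.403  0.006] max [ 0.531 -0.37   0.023]
axis [-1.    -0.007  0.005] ext -0.07818953937741495 0.07179666024365618 mid [ 0.4558 -0.3833  0.0137]
[-0.00753058  0.00727745]
heights mm; rows along x_base from wheel, cols lateral
0.020    .    .    .    .    .    .    .    .    .    .   84   82    .    .    .    .    .    .    .    .
0.032    .    .    .    .    .    .    .    .    .    .   83   81    .    .    .    .    .    .    .    .
0.044    .    .    .    .    .    .    .    .    .    .   83   83
[... 2523 characters left out ...]
.    .    .    .    .    .    .    .    .    .    .    .    .
0.344    .    .    .    .    .    .    .    .    .   20    .    .    .    .    .    .    .    .    .    .
0.356    .    .    .    .    .    .    .    .    .    .    .    .    .    .    .    .    .    .   22    .
cols [ 0.11   0.098  0.086  0.074  0.062  0.05   0.038  0.026  0.014  0.002
 -0.01  -0.022 -0.034 -0.046 -0.058 -0.07  -0.082 -0.094 -0.106 -0.118]
can 1329 mean [ 0.3779 -0.5527  0.0644] min [ 0.33  -0.646  0.02 ] max [ 0.444 -0.496  0.154]
gear 631 mean [ 0.5674 -0.5038  0.0751] min [ 0.539 -0.539  0.03 ] max [ 0.604 -0.476  0.111]
ring 454 mean [ 0.688  -0.0529  0.015 ] min [ 0.644 -0.107  0.01 ] max [0.752 0.008 0.026]
```

```bash
cat >> h.py <<'E'
from scipy.spatial.transform import Rotation
def quat(yaw):  # tool down, jaw axis along (cos yaw, sin yaw)
    e=np.array([np.cos(yaw),np.sin(yaw),0]); z=np.array([0,0,-1.]); x=np.cross(e,z)
    q=Rotation.from_matrix(np.stack([x,e,z],1)).as_quat(); return [q[3],*q[:3]]
def bestq(p,yaw):  # of the two half-turn equivalents, smaller |j6|
    c=[]
    for k in(0,np.pi):
        q=quat(yaw+k); j=inverse_kinematics(list(p),q)
        if j is not None: c.append((abs(j[5]),q))
    return min(c,key=lambda t:t[0])[1]
E
python3 - <<'E'
from h import *
from scipy.optimize import least_squares
v,u=np.mgrid[:480,:640]
box=lambda a,b,c,e:(u>=a)&(u<b)&(v>=c)&(v<e)
L={n:np.load(f'{n}0.npz') for n in('top','side')}
C={n:cloud(L[n]['d'],L[n]['K'],L[n]['V']) for n in L}
W,Ws=C['top'],C['side']
hv=lambda n:cv2.cvtColor(L[n]['f'],cv2.COLOR_BGR2HSV)[...,2]
A=W[box(278,340,284,312)&(W[...,2]>.05)&(hv('top')>90)]
B=Ws[box(368,400,225,296)&(Ws[...,2]>.012)&(hv('side')>90)&(Ws[...,1]>-.35)&(Ws[...,1]<-.1)]
def fit(P,x0):
    x=np.array(x0)
    for it in range(8):
        def comp(p,P):
            e=np.array([np.cos(p[2]),np.sin(p[2])]);q=P[:,:2]-p[:2]
            a=q@e; t=q@[-e[1],e[0]]; h=P[:,2]-.076
            return np.hypot(a,np.hypot(t,h)-.054)-.008
        Q=P[abs(comp(x,P))<(.008 if it<3 else .004)]
        x=least_squares(lambda p:comp(p,Q),x).x
    return x,len(Q),np.median(abs(comp(x,Q)))
x0=[.409,-.205,.213]
for nm,P in(('top',A),('side',B),('both',np.r_[A,B])): print(nm,*fit(P,x0))
x=fit(np.r_[A,B],x0)[0]
e=np.array([np.cos(x[2]),np.sin(x[2])]);l=np.array([-e[1],e[0]])
for nm,Wx in(('top',W),('side',Ws)):
    q=Wx[...,:2]-x[:2];a=q@e;b=q@l
    m=(a>.02)&(a<.07)&(abs(b)<.012)&(Wx[...,2]>.07)
    if m.sum()>10:
        print(nm,'axle',m.sum(),np.polyfit(a[m],b[m],1).round(4))
    m=(a>.13)&(a<.26)&(b<-.05)&(b>-.15)&(Wx[...,2]>.09)
    P=Wx[m]; best=0
    rng=np.random.default_rng(0)
    for i in range(300):
        s=P[rng.choice(len(P),3)];n=np.cross(s[1]-s[0],s[2]-s[0]);nn=np.linalg.norm(n)
        if nn<1e-6: continue
        n/=nn;k=abs((P-s[0])@n)<.002
        if k.sum()>best:best=k.sum();kb=k
    Q=P[kb];c=Q.mean(0);n=np.linalg.svd(Q-c)[2][2];n*=np.sign(n[2])
    print(nm,'plate',len(P),best,'tilt',np.arccos(n[2]),'yaw',np.arctan2(-n[1],-n[0]),'c',c,'n',n)
    q=Q[:,:2]-x[:2];print('lat',np.percentile(q@l,[1,99]),'long',np.percentile(q@e,[1,99]))
E
```

```text
top [ 0.40618145 -0.20341191  0.18327145] 399 0.0007763839083700357
side [ 0.40728465 -0.20449882  0.17643987] 768 0.0006800192992563385
both [ 0.40691218 -0.20416117  0.17680526] 1165 0.0007723662351755006
top axle 179 [0.0052 0.0005]
top plate 2793 1403 tilt 0.44403763683004904 yaw 0.18914725071200683 c [ 0.61712242 -0.26906958  0.12955701] n [-0.42192729 -0.08077194  0.9030245 ]
lat [-0.149119   -0.05082097] long [0.13441819 0.25583573]
side axle 218 [0.0037 0.0051]
side plate 1355 738 tilt 0.44758152269432727 yaw 0.17980353078470646 c [ 0.62805751 -0.2659482   0.13508348] n [-0.42580954 -0.07739794  0.90149642]
lat [-0.14865093 -0.05098073] long [0.1417654  0.25734303]
```

```bash
cat >> h.py <<'E'
WC=np.array([.4069,-.2042,.076]); YAW=.18
EX=np.array([np.cos(YAW),np.sin(YAW),0]); EY=np.array([-EX[1],EX[0],0])
def rim(phi,back=.011,r=.054): # TCP for grasp point on rim; phi deg from top towards -y_base
    p=np.radians(phi); return WC-EY*r*np.sin(p)+np.array([0,0,r*np.cos(p)-back])
def stroke(a,b,step=15):
    q=bestq(rim(a)+[0,0,.09],YAW)
    move_to(list(rim(a)+[0,0,.09]),q); move_l(list(rim(a)),.15); close(); s=state()
    print('gap',s['finger_gap'],'t',s['time'])
    n=int(np.ceil(abs(b-a)/step)); fm=0
    for x in np.linspace(a,b,n+1)[1:]:
        move_l(list(rim(x)),.1); fm=max(fm,np.linalg.norm(state()['ft_force']))
    s=state(); print('gap',s['finger_gap'],'fmax',fm,'t',s['time'],'ee',s['ee_pos']-rim(b))
    gripper_open(); move_l(list(rim(b)+[0,0,.09]),.2)
E
python3 - <<'E'
from h import *
p=rim(-35)+[0,0,.12]; q=bestq(p,YAW); 
print(inverse_kinematics(list(p),q)); move_to(list(p),q)
stroke(-35,65)
f,d,K,V=shot('side'); cv2.imwrite('pics/s1.png',f[150:350,200:500].repeat(2,0).repeat(2,1)); print(state()['time'],state()['ft_force'])
E
```

```text
[-4.86323663e-01 -3.34163355e-01  1.55853403e+00 -4.44089210e-16
  1.91722198e+00 -6.66323663e-01]
gap 0.0005115308031158502 t 5.275
gap 0.0007000201197347265 fmax 12.341709965140494 t 7.2583 ee [ 0.00143169 -0.0036718   0.00267265]
9.2833 [ 0.00279821 -0.1297784  -0.81516183]
```

View pics/s1.png

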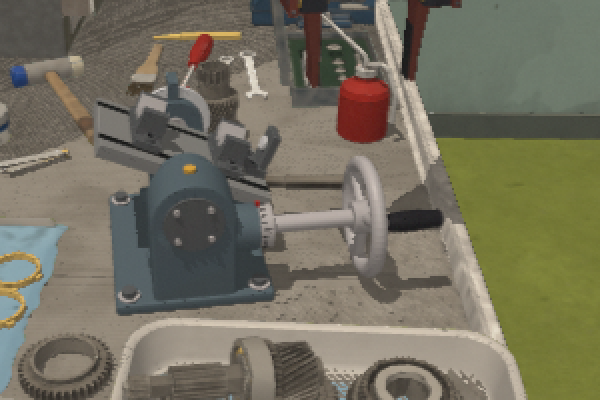

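```bash
python3 - <<'E'
from h import *
a=-35
move_to(list(rim(a)+[0,0,.09]),bestq(rim(a)+[0,0,.09],YAW)); print(state()['ee_pos']-rim(a))
move_l(list(rim(a)),.15); s=state(); print(s['ee_pos']-rim(a),s['ft_force'],s['finger_gap'],s['ee_rot'],quat(YAW))
f,d,K,V=shot('side'); g=shot('top')[0]
cv2.imwrite('pics/s2.png',np.vstack([cv2.resize(f[170:320,280:480],(800,600))[::1][:300*2:1][0:600][::2,::1][:, :][:300],cv2.resize(g[230:330,240:373],(800,600))[::2]]) if 0 else np.hstack([cv2.resize(f[180:330,300:400+0],(400,600)),cv2.resize(g[230:350,260:340],(400,600))]))
E
```

```text
[-0.00023882  0.0007138   0.08900876]
[ 0.00020605 -0.00045368  0.00057483] [ 0.23785163 -0.47016226  0.26129829] 0.08774674024271391 [2.54036327e-04 6.40914589e-01 7.67612157e-01 4.60874999e-05] [np.float64(0.0), np.float64(0.6406911996329339), np.float64(0.7677986628751785), np.float64(0.0)]
```

View pics/s2.png

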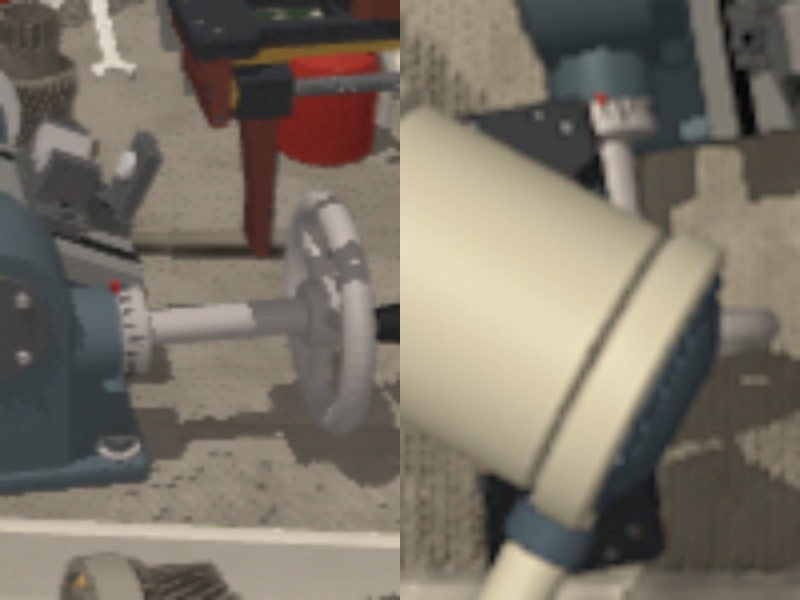

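```bash
python3 - <<'E'
from h import *
def proj(p,K,V):
    c=V@np.r_[p,1]; return K[0,2]+K[0,0]*c[0]/-c[2], K[1,2]+K[1,1]*c[1]/c[2]
close(); s=state(); print(s['ee_pos']-rim(-35),s['ft_force'],s['finger_gap'])
f,d,K,V=shot('side'); W=cloud(d,K,V)
print('tcp',proj(s['ee_pos'],K,V),'rim-35',proj(rim(-35,0),K,V),'rim0',proj(rim(0,0),K,V),'c',proj(WC,K,V))
cv2.imwrite('pics/s3.png',cv2.resize(f[140:320,300:460],(640,720)[::1])[:600])
E
```

```text
[-2.47298661e-05  2.94829912e-05 -2.42411440e-05] [ 0.06147086 -0.08445688 -0.52640848] 0.0006479186753845079
tcp (np.float64(387.33059794765074), np.float64(252.5796247091184)) rim-35 (np.float64(387.763740681253), np.float64(247.72703368109944)) rim0 (np.float64(383.64151056431933), np.float64(235.27984806357276)) c (np.float64(381.67689138788796), np.float64(258.265062166093))
```

View pics/s3.png

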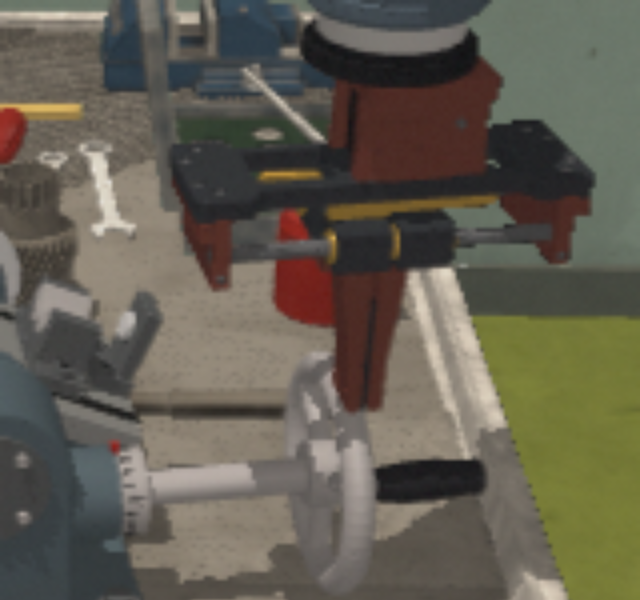

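```bash
python3 - <<'E'
from h import *
f,d,K,V=shot('side'); W=cloud(d,K,V); np.savez('side3.npz',f=f,d=d,K=K,V=V)
for v in range(226,262,2): print(v,[W[v,u].round(3).tolist() for u in(386,391,395)],f[v,391])
s=state();print(s['ee_pos'],rim(-35,0))
q=W[...,:3]-WC; a=q@EX;b=q@EY;h=q[...,2]
m=(abs(a)<.012)&(abs(np.hypot(b,h)-.054)<.011)
ph=np.degrees(np.arctan2(-b[m],h[m])); print(np.histogram(ph,np.arange(-180,181,15)))
E
```

```text
226 [[0.41, -0.164, 0.173], [0.401, -0.162, 0.174], [0.393, -0.164, 0.173]] [36 41 62]
228 [[0.409, -0.166, 0.168], [0.4, -0.163, 0.17], [0.393, -0.165, 0.169]] [35 36 50]
230 [[0.409, -0.167, 0.163], [0.4, -0.163, 0.165], [0.393, -0.162, 0.166]] [36 36 43]
232 [[0.409, -0.164, 0.16], [0.4, -0.164, 0.16], [0.392, -0.163, 0.162]] [31 32 35]
234 [[0.409, -0.164, 0.156], [0.399, -0.163, 0.157], [0.392, -0.163, 0.157]] [34 34 40]
236 [[0.408, -0.162, 0.153], [0.399, -0.163, 0.152], [0.391, -0.164, 0.152]] [31 33 40]
238 [[0.408, -0.163, 0.148], [0.398, -0.164, 0.147], [0.391, -0.163, 0.148]] [36 37 47]
240 [[0.408, -0.163, 0.144], [0.398, -0.163, 0.144], [0.391, -0.163, 0.144]] [36 38 52]
242 [[0.405, -0.177, 0.131], [0.398, -0.164, 0.139], [0.351, -0.392, 0.001]] [73 81 89]
244 [[0.406, -0.173, 0.129], [0.396, -0.174, 0.128], [0.352, -0.383, 0.001]] [110 121 129]
246 [[0.406, -0.169, 0.127], [0.396, -0.172, 0.125], [0.353, -0.373, 0.002]] [104 110 118]
248 [[0.406, -0.168, 0.123], [0.396, -0.169, 0.122], [0.354, -0.366, 0.0]] [102 107 112]
250 [[0.406, -0.165, 0.121], [0.396, -0.164, 0.
[... 157 characters left out ...]
3], [0.397, -0.159, 0.116], [0.358, -0.334, 0.003]] [144 150 157]
256 [[0.406, -0.158, 0.112], [0.397, -0.154, 0.114], [0.359, -0.325, 0.004]] [145 151 159]
258 [[0.406, -0.155, 0.109], [0.397, -0.151, 0.111], [0.386, -0.168, 0.101]] [141 146 156]
260 [[0.406, -0.155, 0.104], [0.397, -0.152, 0.107], [0.387, -0.164, 0.099]] [141 146 154]
[ 0.40136286 -0.17372863  0.10925208] [ 0.40135489 -0.17372728  0.12023421]
(array([26, 15, 13, 22, 36, 50, 56, 68, 69, 67, 29, 18, 25, 17, 16, 20, 17,
       25, 32,  9,  2, 20, 18, 22]), array([-180, -165, -150, -135, -120, -105,  -90,  -75,  -60,  -45,  -30,
        -15,    0,   15,   30,   45,   60,   75,   90,  105,  120,  135,
        150,  165,  180]))
```

```bash
python3 - <<'E'
from h import *
def tips(tag):
    s=state(); f,d,K,V=shot('side'); W=cloud(d,K,V)
    q=W-s['ee_pos']; a=q@EX; b=q@EY
    red=(f[...,2].astype(int)>f[...,0]+12)
    for nm,lo,hi in(('rear',.01,.07),('front',-.07,-.01)) if s['finger_gap']>.03 else (('both',-.02,.02),):
        m=(a>lo)&(a<hi)&(abs(b)<.02)&(W[...,2]>s['ee_pos'][2]-.02)&red
        z=W[...,2][m]; print(tag,nm,m.sum(),'tip z - tcp z',np.percentile(z,[0,2,10]).round(4)-s['ee_pos'][2].round(4),'a',np.median(a[m]).round(3),'b',np.median(b[m]).round(3))
move_l(list(rim(-35)+[0,0,.09]),.2); tips('closed'); gripper_open(); tips('open'); print(state()['ee_pos'],state()['time'])
E
```

```text
closed both 875 tip z - tcp z [0.03   0.0339 0.0443] a 0.006 b 0.012
open rear 985 tip z - tcp z [0.0294 0.036  0.0549] a 0.037 b 0.011
open front 457 tip z - tcp z [0.03   0.0346 0.0488] a -0.046 b 0.012
[ 0.4013598  -0.17371211  0.19923651] 14.075
```

```bash
cat >> h.py <<'E'
OFF=.038   # fingertips really stand 38 mm higher than the stated tool frame (measured)
_r=rim
def rim(phi,back=.011+OFF,r=.054): return _r(phi,back,r)
E
python3 - <<'E'
from h import *
a=-33
move_to(list(rim(a)+[0,0,.09]),bestq(rim(a)+[0,0,.09],YAW))
for dz in(.04,.025,.012,0):
    move_l(list(rim(a)+[0,0,dz]),.12); f=state()['ft_force']; print(dz,f.round(2))
    if np.linalg.norm(f)>6: break
close(); s=state(); print(s['finger_gap'],s['ft_force'].round(2),s['ee_pos']-rim(a),s['time'])
E
```

```text
0.04 [-0.63  0.75 -0.95]
0.025 [ 0.31 -0.4  -0.23]
0.012 [ 0.03  0.43 -0.84]
0 [ 0.18 -0.18  0.48]
0.015186174756223596 [ 6.05  0.24 -2.65] [8.10551945e-04 1.63700938e-04 2.80574551e-05] 16.8083
```

```bash
cat >> h.py <<'E'
def turn(a,b,step=12):
    fm=0;n=int(np.ceil(abs(b-a)/step))
    for x in np.linspace(a,b,n+1)[1:]:
        move_l(list(rim(x)),.08); fm=max(fm,np.linalg.norm(state()['ft_force']))
    s=state(); print('gap',s['finger_gap'],'fmax',fm,'t',s['time'],'err',(s['ee_pos']-rim(b)).round(4))
def release(b):
    gripper_open(); move_l(list(rim(b)+[0,0,.075]),.2)
def grab(a):
    p=list(rim(a)+[0,0,.075]); move_to(p,bestq(p,YAW)); move_l(list(rim(a)),.15); f=state()['ft_force']; close(); print('grab gap',state()['finger_gap'],'f',f.round(1))
def tilt(n='top'):
    f,d,K,V=shot(n); W=cloud(d,K,V); q=W-WC; a=q@EX; b=q@EY
    m=(a>.11)&(a<.26)&(b<-.05)&(b>-.15)&(W[...,2]>.09); P=W[m]; rng=np.random.default_rng(0); best=0
    for i in range(400):
        s=P[rng.choice(len(P),3)]; N=np.cross(s[1]-s[0],s[2]-s[0]); k=np.linalg.norm(N)
        if k<1e-6 or abs(N[2])/k<.85: continue
        g=abs((P-s[0])@N/k)<.002
        if g.sum()>best: best=g.sum(); kb=g
    Q=P[kb]; N=np.linalg.svd(Q-Q.mean(0))[2][2]; N*=np.sign(N[2])
    print('tilt',np.arctan2(-N@EX,N[2]).round(4),'side',np.arctan2(-N@EY,N[2]).round(4),'n',best,'z',Q[:,2].mean().round(4)); return f,W
E
python3 - <<'E'
from h import *
turn(-33,62); release(62)
f,W=tilt('side')
q=W-WC; hsv=cv2.cvtColor(f,cv2.COLOR_BGR2HSV)
m=(q@EX>-.068)&(q@EX<-.03)&(np.hypot(q@EY,q[...,2])<.06)&(hsv[...,2]<60); print('handle',m.sum(),np.median((q@EY)[m]),np.median(q[...,2][m]))
print(state()['time'])
cv2.imwrite('pics/s4.png',cv2.resize(f[150:330,240:440],(800,720))[:600])
E
```

```text
gap 0.015576402613267268 fmax 8.266484367433184 t 19.1417 err [ 0.0007 -0.0004  0.0007]
tilt 0.2888 side -0.0003 n 836 z 0.1269
handle 142 -0.00250369146417499 0.04486495135179315
20.9
```

View pics/s4.png

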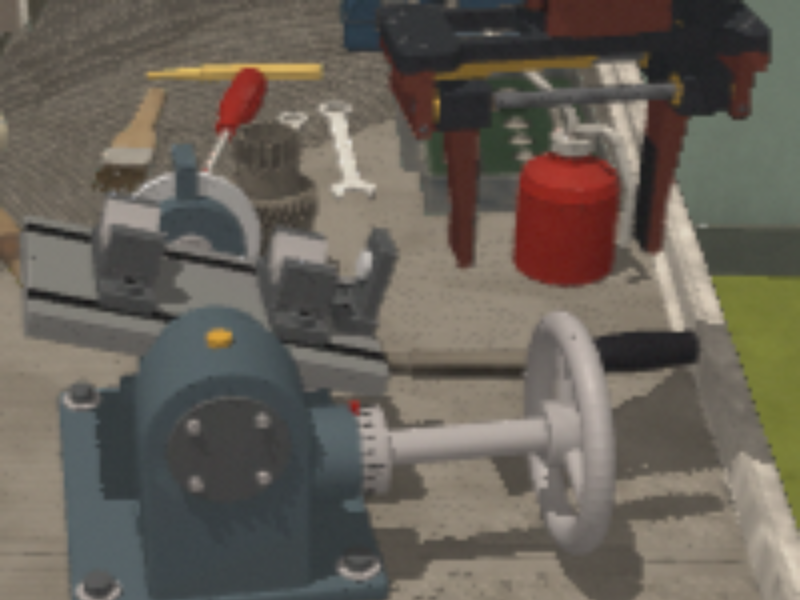

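The table tilts less (0.29 rad), and the handle stands just past the top of the wheel at crop (650,350). Two more strokes are needed.

```bash
python3 - <<'E'
from h import *
grab(-60); turn(-60,48); release(48); tilt('side'); print(state()['time'])
E
```

```text
grab gap 0.015955379297507753 f [-0.1  0.7  0.2]
gap 0.015740963222251197 fmax 8.452247653706284 t 25.75 err [ 0.0007 -0.0004  0.0007]
tilt 0.1263 side 0.0002 n 841 z 0.1218
27.5083
```

```bash
python3 - <<'E'
from h import *
grab(-38); turn(-38,36); tilt('side'); tilt('side'); print(state()['time'])
E
```

```text
grab gap 0.015179724945822044 f [ 1.  -0.   0.6]
gap 0.015101213355459546 fmax 7.590397577780454 t 31.5833 err [0.0006 0.0003 0.0006]
tilt 0.0147 side 0.0018 n 892 z 0.1193
tilt 0.0146 side 0.0005 n 900 z 0.1193
31.6833
```

```bash
python3 - <<'E'
from h import *
turn(36,45); tilt('side'); release(45); 
p=list(rim(45)+[-.03,.12,.12]); move_to(p,bestq(p,YAW))
tilt('side'); f,W=tilt('top'); cv2.imwrite('pics/t5.png',cv2.resize(f[150:350,240:420],(720,800))[:600]); 
fs,ds,Ks,Vs=shot('side'); np.savez('lev.npz',W=W,Ws=cloud(ds,Ks,Vs),f=f,fs=fs); print(state()['time'])
for nm,X in(('top',W),('side',cloud(ds,Ks,Vs))):
    q=X-WC; a=q@EX; b=q@EY; z=X[...,2]
    m=(z>.149)&(z<.160)&(a>.06)&(a<.30)&(b<-.05)&(b>-.17)
    h,e=np.histogram(a[m],np.arange(.06,.30,.004)); print(nm,'along',[(round(x,3),int(c)) for x,c in zip(e,h) if c])
    h,e=np.histogram(b[m],np.arange(-.17,-.05,.004)); print('lat',[(round(x,3),int(c)) for x,c in zip(e,h) if c])
    m=(z>.160)&(z<.18)&(a>.05)&(a<.2)&(b<-.05)&(b>-.17)
    if m.sum(): print('stop',m.sum(),np.percentile(a[m],[2,50,98]).round(4),np.percentile(b[m],[2,50,98]).round(4),z[m].max())
    m=(z>.113)&(z<.123)&(a>.04)&(a<.36)&(b<-.03)&(b>-.19)
    print('plate a',np.percentile(a[m],[.5,99.5]).round(4),'b',np.percentile(b[m],[.5,99.5]).round(4),z[m].mean())
E
```

```text
gap 0.015615220673432169 fmax 5.737964391000318 t 31.9417 err [ 0.0007 -0.0002  0.0007]
tilt -0.0007 side 0.0005 n 903 z 0.1191
tilt 0.0004 side -0.0014 n 896 z 0.1191
tilt -0.0131 side 0.012 n 1252 z 0.1183
34.4417
top along [(np.float64(0.08), 9), (np.float64(0.084), 2), (np.float64(0.092), 5), (np.float64(0.096), 1), (np.float64(0.112), 15), (np.float64(0.116), 31), (np.float64(0.12), 29), (np.float64(0.124), 23), (np.float64(0.128), 27), (np.float64(0.132), 30), (np.float64(0.136), 22), (np.float64(0.14), 13), (np.float64(0.164), 3), (np.float64(0.168), 2), (np.float64(0.172), 2), (np.float64(0.204), 20), (np.float64(0.208), 24), (np.float64(0.212), 26), (np.float64(0.216), 26), (np.float64(0.22), 28), (np.float64(0.224), 25), (np.float64(0.228), 26), (np.float64(0.232), 11)]
lat [(np.float64(-0.17), 2), (np.float64(-0.166), 1), (np.float64(-0.162), 4), (np.float64(-0.126), 18), (np.float64(-0.122), 49), (np.float64(-0.118), 50), (np.float64(-0.114), 50), (np.float64(-0.11), 26), (np.float64(-0.106), 4), (np.float64(-0.102), 3), (np.float64(-0.098), 3), (np.float64(-0.094), 20), 
[... 673 characters left out ...]
np.float64(0.208), 21), (np.float64(0.212), 23), (np.float64(0.216), 21), (np.float64(0.22), 21), (np.float64(0.224), 19), (np.float64(0.228), 21), (np.float64(0.232), 19)]
lat [(np.float64(-0.166), 9), (np.float64(-0.162), 18), (np.float64(-0.126), 16), (np.float64(-0.122), 19), (np.float64(-0.118), 38), (np.float64(-0.114), 55), (np.float64(-0.11), 27), (np.float64(-0.106), 4), (np.float64(-0.102), 5), (np.float64(-0.098), 5), (np.float64(-0.094), 8), (np.float64(-0.09), 14), (np.float64(-0.086), 40), (np.float64(-0.082), 37), (np.float64(-0.078), 69)]
stop 74 [0.0849 0.0922 0.1796] [-0.1687 -0.1    -0.0842] 0.1707408392705123
plate a [0.082  0.2693] b [-0.1744 -0.0445] 0.11885367437460931
```

View pics/t5.png

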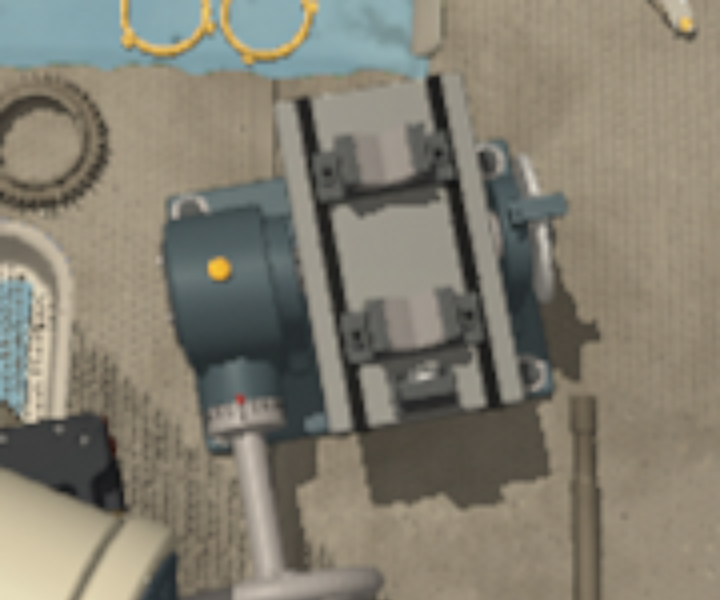

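```bash
cat >> h.py <<'E'
RY=np.pi/2+.007; ROD=np.array([.4558,-.3833]); SEAT=WC+EX*.1745-EY*.1005; SEAT[2]=.151
E
python3 - <<'E'
from h import *
S=SEAT; print(SEAT)
# choose half-turn that works at both ends
best=None
for k in(0,np.pi):
    j1=inverse_kinematics([*ROD,.15],quat(RY+k)); j2=inverse_kinematics(list(S+[0,0,.1]),quat(np.pi/2+YAW+k))
    if j1 is not None and j2 is not None:
        m=max(abs(j1[5]),abs(j2[5])); print(k,m,j1[5],j2[5])
        if best is None or m<best[0]: best=(m,k)
k=best[1]; open('k.txt','w').write(str(k))
s=state()['ee_pos']; move_l([s[0],s[1],.2],.2)
move_to([*ROD,.17],quat(RY+k)); move_l([*ROD,.03],.2)
for z in(0,-.012,-.02,-.024,-.027):
    move_l([*ROD,z],.08); f=state()['ft_force']; print(z,f.round(2))
    if abs(f[2])>5: move_l([*ROD,z+.001],.05); break
close(); s=state(); print('gap',s['finger_gap'],s['ft_force'].round(2),s['time'])
E
```

```text
[ 0.5965732  -0.27183563  0.151     ]
0 2.334128169970199 -2.334128169970199 -2.230233844011511
3.141592653589793 0.9113588095782825 0.807464483619595 0.9113588095782825
0 [-0.4  -0.14  0.78]
-0.012 [0.24 0.26 0.68]
-0.02 [-0.08 -0.01  0.01]
-0.024 [ 0.21 -0.85 -0.46]
-0.027 [-1.11  0.8  -0.13]
gap 0.013861606765737252 [-0.3  -1.7   0.05] 39.4833
```

```bash
python3 - <<'E'
from h import *
gripper_open()
for z in(-.029,-.031,-.033,-.035,-.037):
    move_l([*ROD,z],.06); f=state()['ft_force']; print(z,f.round(2),state()['ee_pos'][2].round(4))
    if abs(f[2])>5: move_l([*ROD,z+.0015],.05); break
close(); s=state(); print('gap',s['finger_gap'],s['ft_force'].round(2),s['ee_pos'],s['time'])
E
```

```text
-0.029 [ 0.24 -0.48  1.26] -0.0287
-0.031 [-4.11  3.57 12.16] -0.0288
gap 0.013989357604070128 [0.55 0.55 5.6 ] [ 0.45640817 -0.38356935 -0.02870116] 42.55
```

```bash
python3 - <<'E'
from h import *
k=float(open('k.txt').read()); q=quat(np.pi/2+YAW+k); DZ=.0367
def T(dx,dz,dy=0): return list(SEAT+EX*dx+EY*dy+[0,0,dz-DZ])
move_l([*ROD,.19],.2); s=state(); print('lift gap',s['finger_gap'],s['ft_force'].round(2))
move_to(T(.010,.06),q); move_l(T(.010,.012),.15)
print(state()['ft_force'].round(2))
for dz in(.008,.005,.003,.0015,.0005):
    move_l(T(.010,dz),.06); f=state()['ft_force']; print(dz,f.round(2))
    if f[2]>4: break
s=state(); print(s['finger_gap'],s['time'])
f,d,K,V=shot('side'); np.savez('p.npz',f=f,d=d,K=K,V=V); cv2.imwrite('pics/p6.png',cv2.resize(f[150:300,240:400],(640,600)))
E
```

```text
lift gap 0.01395654765793793 [ 0.79  0.02 -1.86]
[ 0.57 -0.12 -0.97]
0.008 [ 0.17 -0.04 -2.04]
0.005 [-0.44 -0.33 -3.  ]
0.003 [-0.84 -0.45 -1.97]
0.0015 [ 0.61  0.07 -2.31]
0.0005 [ 0.37 -0.67  1.12]
0.014215600782101398 46.3
```

View pics/p6.png

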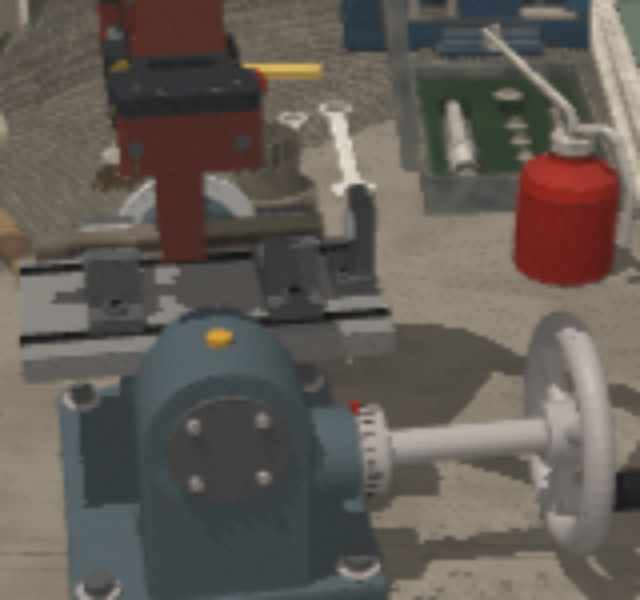

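The shaft sits in the vees, level and parallel to them. It spans crop x 25 to 322, and the stop is at about x 345. Next I slide it toward the stop with force sensing.

```bash
python3 - <<'E'
from h import *
DZ=.0367
def T(dx,dz,dy=0): return list(SEAT+EX*dx+EY*dy+[0,0,dz-DZ])
f0=state()['ft_force']
for dx in np.arange(.008,-.0101,-.0015):
    move_l(T(dx,.0005),.03); s=state(); f=s['ft_force']; print(round(dx,4),(f@EX).round(2),(f@EY).round(2),f[2].round(2))
    if (f-f0)@EX>7: break
    if s['time']>56: break
gripper_open(); s=state(); print(s['time'])
move_l(T(dx,.08),.2)
f,d,K,V=shot('side'); W=cloud(d,K,V); g,d2,K2,V2=shot('top'); W2=cloud(d2,K2,V2); np.savez('e.npz',W=W,W2=W2,f=f,g=g)
for nm,X in(('side',W),('top',W2)):
    q=X-SEAT; a=q@EX;b=q@EY;h=q[...,2]
    m=(abs(b)<.012)&(abs(h)<.012)&(a>-.03)&(a<.11)&((abs(a)<.03)|(a>.062))
    print(nm,m.sum(),'a',np.percentile(a[m],[1,99]).round(4),'lat fit',np.polyfit(a[m],b[m],1).round(4),'top z',np.percentile(h[m],95).round(4))
cv2.imwrite('pics/e7.png',np.hstack([cv2.resize(f[190:265,240:340],(400,300)),cv2.resize(g[165:260,300:380],(400,475))[:300]]) if 0 else cv2.resize(f[180:270,240:360],(800,600)))
print(state()['time'],dx)
E
```

```text
0.008 1.97 -2.56 1.6
0.0065 2.65 -3.43 1.24
0.005 2.42 -4.28 2.25
0.0035 3.92 -4.41 2.06
0.002 2.68 -3.5 1.89
0.0005 4.25 -3.44 2.49
-0.001 3.5 -3.51 1.91
-0.0025 4.1 -4.46 1.49
-0.004 9.37 -4.78 1.17
49.8
side 251 a [-0.0295  0.073 ] lat fit [-0.0059  0.0048] top z 0.0088
top 74 a [-0.0252  0.0128] lat fit [-0.1684  0.0009] top z 0.0107
50.45 -0.003999999999999997
```

View pics/e7.png

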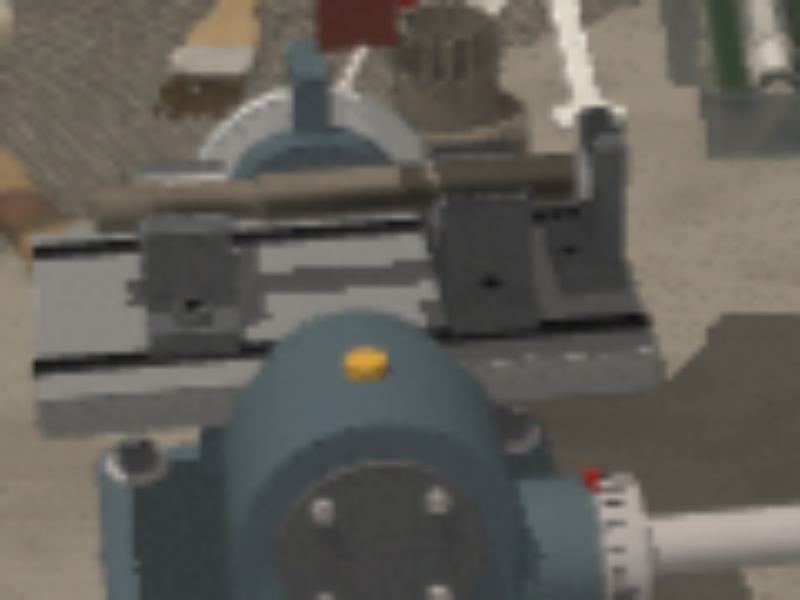

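```bash
python3 - <<'E'
from h import *
s=state(); move_l([s['ee_pos'][0],s['ee_pos'][1],.22],.2)
j=state()['joint_pos'].copy(); j[0]+=.9; movej(list(j)); hold(.3)
tilt('side'); f,W=tilt('top'); fs,d,K,V=shot('side')
for nm,X in(('side',cloud(d,K,V)),('top',W)):
    q=X-SEAT; a=q@EX;b=q@EY;h=q[...,2]
    m=(abs(b)<.011)&(h>-.003)&(h<.013)&(a>-.09)&(a<.11)
    r=[(c,int((k:=m&(abs(a-c)<.008)).sum()),np.percentile(b[k],[3,97]).round(4).tolist(),np.percentile(h[k],90).round(4)) for c in(-.065,-.045,-.02,.02,.045,.07) if (m&(abs(a-c)<.008)).sum()>4]
    print(nm,*r,sep='\n'); print('end',np.percentile(a[m],[1,99]).round(4))
cv2.imwrite('pics/z8.png',np.hstack([cv2.resize(f[150:270,290:380],(400,533)),cv2.resize(fs[180:300,270:360],(400,533))]))
s=state(); print(s['time'],s['ft_force'].round(2))
E
```

```text
tilt 0.0019 side 0.0017 n 316 z 0.119
tilt 0.0086 side -0.0002 n 1101 z 0.1187
side
(-0.065, 48, [-0.0019, 0.0093], np.float64(0.0087))
(-0.045, 40, [-0.0022, 0.0095], np.float64(0.0079))
(-0.02, 54, [-0.0016, 0.009], np.float64(0.0075))
end [-0.0805  0.008 ]
top
(-0.065, 58, [-0.0094, 0.0087], np.float64(0.0093))
(-0.045, 73, [-0.0102, 0.0101], np.float64(0.009))
(-0.02, 51, [-0.0062, 0.0078], np.float64(0.01))
(0.02, 48, [-0.0054, 0.0079], np.float64(0.009))
(0.045, 62, [-0.0099, 0.0094], np.float64(0.0086))
(0.07, 33, [-0.0057, 0.0079], np.float64(0.0101))
end [-0.0786  0.07  ]
53.2167 [ 0.53 -0.7  -0.37]
```

View pics/z8.png

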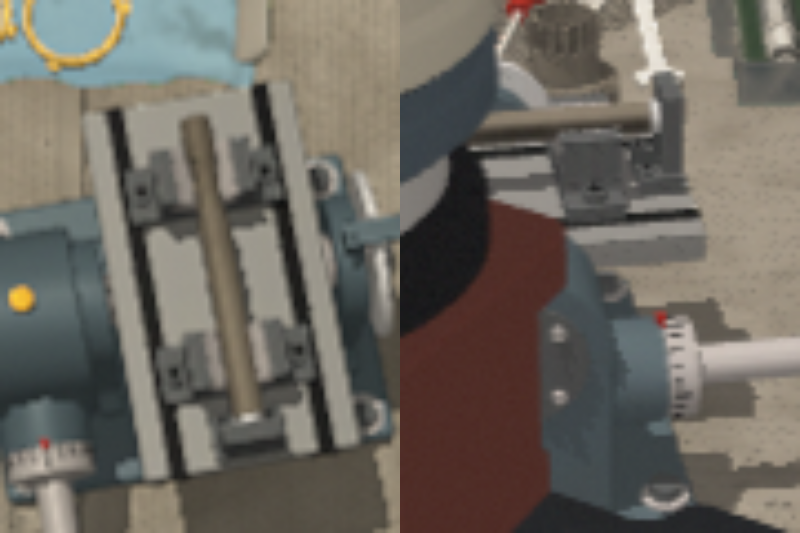

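```bash
python3 -c "
from bench import *
hold(.2); job_done(); print(state()['time'])"
```

```text
the job is handed in; nothing more can be done
the job is handed in; nothing more can be done
```

The table is wound level, the shaft lies in both vees against the end stop, and the job was handed in just after 53 s of the 72 s allowed. No verdict is reported, so this rests on my own last checks.

**What I did**
- I wound the handwheel with three holds on the rim, taking the tilt from 0.446 rad to level.
- I picked the shaft up from the bench, laid it in the vees and slid it toward the stop. The contact force rose by about 5 N, so I released it and swung the arm clear.

**Last checks**
- **Level:** the tilt reads 0.002 rad from the side camera and 0.009 rad from the top camera, against a limit of 0.03.
- **Shaft:** its height is within about 1–2 mm of home and it lies centred within about 1.5 mm across the vees. In the pictures its end is at the stop button.
- **Bystanders:** nothing looked shifted in the pictures, but I did not measure their positions again.

**What disagreed**
- **Tool frame:** the fingertips stood about 38 mm higher than the stated tool frame. My first attempt on the wheel closed on nothing because of this. I measured the offset, corrected for it, and contact with the bench later confirmed it.
- **Grip width:** the gap on the shaft read 14 mm instead of 16 mm, though the hold was firm.
- **Position along the vees:** the shaft's far end measured at 70–73 mm instead of 75 mm. I put this down to depth and edge error in the cameras, so the 2.5 mm limit along the vees rests mainly on the contact force and the picture.
- **Cameras:** an earlier top view read −0.013 rad tilt when the side view read 0.

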